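Pulse the spice grinder by its bayonet lid

TASK

Lift the washed lid of the spice grinder off its drying post, set it on the grinder with its two lugs down through the two gates until it lies flat on the collar, and only then turn it clockwise against its spring to the single-bar mark half-way to the lock: the pulse position. Never turn it so far that it locks, leave everything else undisturbed, and finish while still gripping the lid and holding it at the half-way mark, because it springs back when let go.

Things in the scene. Friction and masses are not known exactly. Their poses are not given: they have to be found in the camera images.
- lid_grip (a point): Where to pinch the loose grey lid of the spice grinder (130 g): on its axis, in an upright grip bar 64 mm long (lid's x), 20 mm thick (lid's y, the way to pinch it), 34 mm tall, which stands on the cap, a disc 91 mm wide and 16 mm thick. The point is 23 mm above the cap's top, 11 mm below the bar's, so fingertips reaching 19 mm lower just clear the cap. z up along the axis.
- lid_seat (a point): Same lid: point on its axis, 39 mm below lid_grip, in the plane of the cap's underside, which comes to rest on the grinder's collar. Below it hangs a round skirt, 72 mm wide outside, 22 mm deep. Black pointer lines on the cap continue the bar at both ends. The lid is the same after a half turn.
- lug_tip (a point): Same lid: outer end of one of its two bayonet lugs, at half its height. The lugs are at the skirt's lower edge at the lid's +x and -x, in line with the bar: 8 mm wide, 8 mm tall, reaching out to 42 mm from the axis.
- grinder_mouth (a point): Centre of the top face of the collar of the white spice grinder (round, 109 mm wide, 100 mm tall, fixed where it stands; z up). The bore is 76 mm wide; two gates at its +x and -x, 13 mm wide and reaching 44 mm from the axis, let the lugs down. Fully down, lid_seat meets this point within about 1 mm and the lugs can turn clockwise (from above) under the collar.
- half_mark (a point): The half-way (pulse) mark on the collar's rim: a single black raised bar 49 mm from the axis, 40 degrees clockwise (from above) of the gate at +x. A small black square marks each gate, a double bar 80 degrees clockwise of it the lock; the same three marks repeat on the opposite side. The lid is at half-way when its pointer lines point to the single bars.
- switch_ring (a joint): Sprung ring in the collar, rad: 0 at rest, grows as the lugs push it clockwise, stop at 1.45. The lugs meet it about 0.07 past the gates' middle, so it reads the lid's turn less 0.07: about 0.63 at the half-way mark. The spring needs about 0.1 Nm there and turns a released lid most of the way back. From about 0.95 two latch noses resist the lugs; at about 1.3 they click in: locked.
- post_foot (a point): Foot of the upright dowel on which the lid dries, on the top of a wooden drying stand (fixed; board 262x112x14 mm, its x reaching from 63 mm before to 199 mm behind this point). The dowel, 13 mm thick and 31 mm tall, stands in a 16 mm wide tube in the lid, whose lower edge rests on the board: the lid must rise 32 mm before it moves sideways.
- tumbler_foot (a point): Bystander fixed to the stand: centre of the down-turned mouth of a glass tumbler (80 mm wide, 91 mm tall) that dries upside down on the stand's second dowel, 142 mm from the first. Its top is 91 mm above this point.
- spice_jar_a: Bystander: spice jar with dark cap, 41 mm across, 105 mm tall; origin at its underside. Not to be disturbed.
- spice_jar_b: Bystander: second spice jar of the same size; origin at its underside. Not to be disturbed.
- teaspoon: Bystander: steel teaspoon lying flat, 130 mm long; origin at its underside. Not to be disturbed.
- honey_jar: Bystander: glass jar with white lid, 64 mm across, 97 mm tall; origin at its underside. Not to be disturbed.
- timer: Bystander: round white wind-up kitchen timer, 68 mm across, 58 mm tall; origin at its underside. Not to be disturbed.
- tea_carton: Bystander: small upright carton 64x23x86 mm; origin at its underside. Not to be disturbed.
- peeler: Bystander: vegetable peeler lying flat, 170 mm long; origin at its underside. Not to be disturbed.

How it is judged:
On the way, in this order (a step that is already met when the one before it is completed fails the run):
1. the lid is gripped and lifted clear of its drying post (z of lid_seat in the frame of post_foot above 0.056 m and contact force between the fingers and lid above 2 N), for 0.1 s.
2. the lid lies flat on the grinder's collar, lugs in the gates, not yet turned (horizontal distance between lid_seat and grinder_mouth below 0.004 m and z of lid_seat in the frame of grinder_mouth between -0.004 and 0.003 m and angle between lid_seat's own z axis and vertical below 0.06 rad and value of joint switch_ring below 0.12 rad), for 0.1 s.
At the end, for the whole second after the job is handed in: The lid lies flat on the collar (centred within 4 mm, height within 3 mm, tilt under 0.06 rad), turned so that the switch ring reads 0.43 to 0.83 rad (half-way mark, about 11 degrees either way) and is at rest, and the fingers still grip the lid with over 3 N (horizontal distance between lid_seat and grinder_mouth below 0.004 m and z of lid_seat in the frame of grinder_mouth between -0.004 and 0.003 m and angle between lid_seat's own z axis and vertical below 0.06 rad and value of joint switch_ring between 0.43 and 0.83 rad and velocity of joint switch_ring between -0.1 and 0.1 rad/s and contact force between the fingers and lid above 3 N); the arm keeps its last pose, push and grip.
It fails at once if the lid is turned on into the lock (value of joint switch_ring above 1.15 rad).
It fails at once if a bystander is moved by more than 25 mm (distance of any of spice_jar_a, spice_jar_b, teaspoon, honey_jar, timer, tea_carton, peeler from where it was at the start of the episode above 0.025 m).
It also fails if it takes over 54 s, if anything falls off the work surface, if the arm or the gripper's body presses on something with over 40 N, if the wrist force passes 120 N, or if a joint passes its speed limit or range.

ROBOT

A 6-joint arm with a two-finger parallel gripper is mounted at the origin on a cart in front of the work surface, level with it; the furniture and walls round the work are solid. World frame = base frame: x ahead of the robot, y to its left, z up, the work surface at z = 0. Lengths are in m, angles in rad, forces in N, time in s.
With the tool pointing down it reaches from about 0.275 to 0.725 m from the base axis. Payload 15.9 kg.
Tool frame: the origin (TCP) lies midway between the tips of the shut fingers; the grasp point (between the pads) lies 19 mm behind it; z points along the fingers, y is the direction in which the jaws open and shut (so a half turn about z gives the same grasp; the last joint's range is limited). The gripper opens to 85 mm and grips with 20 to 120 N. Pads are 22 mm wide; open, the fingers measure 114 mm over their backs; the gripper's body (76 mm by 85 mm) begins 54 mm behind the grasp point. The pads swing forward as they close: fully open they stand 13 mm farther back than shut.
Start: joints at [-1.244, 0.213, -0.034, 1.323, 0, 1.571], TCP at [0.161, -0.474, 0.231] pointing down, gripper open.
Joint ranges: [-2.98, 2.98], [-0.74, 1.72], [-1.14, 1.35], [-2.1, 2.04], [-1.57, 1.44], [-3.14, 3.14]. Speed limits (rad/s): [1.89, 1.89, 2.39, 2.57, 3.14, 3.14].

INTERFACE

Orientations are given as a 3x3 rotation matrix whose columns are the frame's x, y, z axes.
In Python, from workcell import ctrl gives the robot as it stands. The module is installed in compiled form; this text tells all that it offers.
- The arm moves only by the tool apply_moves, never from a script. Its argument "rows" is one flat list of numbers, 7 for each row, row after row: the opening, from 0 (shut) to 1 (fully open), then the shift along the tool's x, y, z in mm, then the turn, a rotation vector about the tool's x, y, z in degrees. In form: [grip, dx, dy, dz, wx, wy, wz, grip, dx, dy, dz, wx, wy, wz, ...]. A call has 1 to 5 rows; each row is the pose to reach, as a shift and turn from the pose measured when the call began, along the tool's axes at that moment; what a row does not reach only later rows make up. A row lasts 1/12 s, in which the tool goes at most 41.7 mm and 7.16 degrees, less where a joint would pass 70% of its speed; a pose out of reach is approached as far as the arm can. A call with a gripper value outside its range is refused whole. The fingers move at their own pace and stop on an object; "force" is the grip in N (left out, the last holds). Time passes only in rows, so rows that repeat a pose let the fingers close. It gives the time, the measured TCP pose, the force and the opening at its end, in the units of the state.
- ctrl.read_state(): the state, without advancing time (a new reading comes with each control period).
- ctrl.get_image(name): name is "scene" or "top" or "wrist"; returns a dict with "pixels" (420x560x3 uint8, blue, green, red), "fovy" (degrees; the focal length in pixels is half the picture's height over the tangent of half this angle, whatever the lens; pixels are square), "cx", "cy" (the principal point, pixels), "cam_to_world" (4x4, takes a point from camera to world coordinates); the wrist camera has in their place "hand_eye" (4x4, takes a point from camera to tool coordinates, whose origin is the TCP and whose axes are the flange's). Camera axes: x right, y up, looking along -z (the intrinsics and any distortion apply to the point x, -y, -z); pixel columns grow to the right and rows downward; lengths in m; the calibration is good to about 2 mm. A picture is of the moment at which its call begins: read the wrist's pose just before it. There is no depth.
- ctrl.hand_in(): hands the job in, once; it reports no verdict.
Trained networks look in the newest picture that a camera, given by its name, has taken for a name from the list of things; names that differ only in an ending like _2 or _b are one class to them, and where a whole thing is asked for, a point or a joint stands for the part that bears it (a point fixed in the world has none). Each returns a list of dicts, best first, with "conf" (0 to 1); they miss things now and then, are a little off and sometimes report something else, mostly with a low value. They report only what shows in the picture. A call takes as long as a camera call.
- ctrl.silhouettes(camera, thing): "region" (420x560 bool, what is visible of it) and "extent" ([left, top, right, bottom] in pixels, round what is visible of it).
The state is a dict: "time": time; "joint_pos": joint angles; "joint_vel": joint speeds; "joint_torque": joint torques, N m; "tcp_pos": TCP position; "tcp_rot": TCP orientation; "contact_force": force on the tool from outside, world axes, zero at the start; "moment": the same for the moment, N m; "finger_gap": opening from 0.0 (shut) to 1.0 (fully open).
Only numpy, scipy, OpenCV 4.12 (cv2) and the standard library are available. Lean on these libraries where they do the work, as an engineer would, in place of code of your own. Each camera call takes 0.05 s, during which the arm holds its last target.

## Working session

There is one attempt and no reset: what is moved stays moved. The work goes in short steps, Python scripts to look and compute and a tool call to move; the robot and the scene stay as the last step left them, time stands still between calls to the robot, and variables do not carry over. Pictures are saved under pics/ and viewed, and the job is handed in when it is done.

Besides the shell and the picture viewer there is one more tool, called after "Request:" as name(argument=value, ...) on one line, values as JSON. apply_moves: Moves the arm, as the interface text tells. Its arguments: {"type":"object","properties":{"rows":{"type":"array"},"force":{"type":"number"}},"required":["rows"]}

```bash
mkdir -p pics
python3 - <<'E'
from workcell import ctrl
import cv2,numpy as np
s=ctrl.read_state()
print({k:np.round(v,3).tolist() for k,v in s.items()})
for n in("scene","top","wrist"):
    d=ctrl.get_image(n);cv2.imwrite(f"pics/{n}0.png",d["pixels"])
    print(n,{k:np.round(v,4).tolist() for k,v in d.items() if k!="pixels"})
E
```

```text
{'time': 0.0, 'joint_pos': [-1.244, 0.213, -0.035, 1.323, -0.0, 1.571], 'joint_vel': [0.002, -0.001, -0.001, -0.001, 0.0, -0.001], 'joint_torque': [-0.001, -68.615, 48.712, 0.017, -0.0, 0.0], 'tcp_pos': [0.16, -0.473, 0.231], 'tcp_rot': [[0.947, 0.321, -0.0], [0.321, -0.947, 0.001], [-0.0, -0.001, -1.0]], 'contact_force': [0.524, -0.224, -0.202], 'moment': [0.037, -0.023, -0.064], 'finger_gap': 0.998}
scene {'fovy': 42.9666, 'cx': 272.3345, 'cy': 211.0619, 'cam_to_world': [[-0.5111, 0.4225, -0.7485, -0.4404], [-0.8595, -0.2488, 0.4464, 0.5927], [0.0024, 0.8716, 0.4903, 0.7482], [0.0, 0.0, 0.0, 1.0]]}
top {'fovy': 45.0953, 'cx': 268.8161, 'cy': 211.6349, 'cam_to_world': [[-0.0444, 0.9756, -0.2152, 0.2638], [-0.999, -0.0433, 0.0099, 0.0004], [0.0003, 0.2154, 0.9765, 1.2505], [0.0, 0.0, 0.0, 1.0]]}
wrist {'fovy': 66.8994, 'cx': 278.0906, 'cy': 210.6587, 'hand_eye': [[0.0, 0.9518, 0.3067, 0.078], [1.0, -0.0002, 0.0003, 0.0012], [0.0004, 0.3067, -0.9518, -0.1422], [0.0, 0.0, 0.0, 1.0]]}
```

View pics/scene0.png

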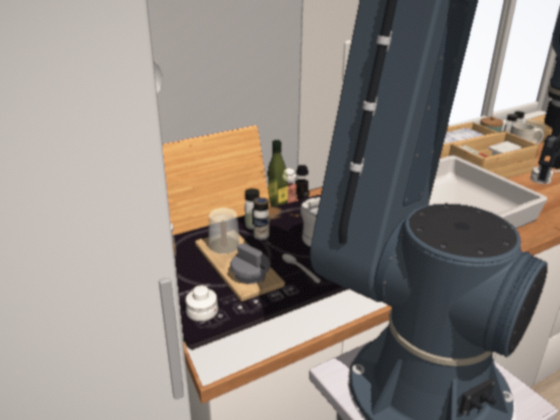

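View pics/top0.png

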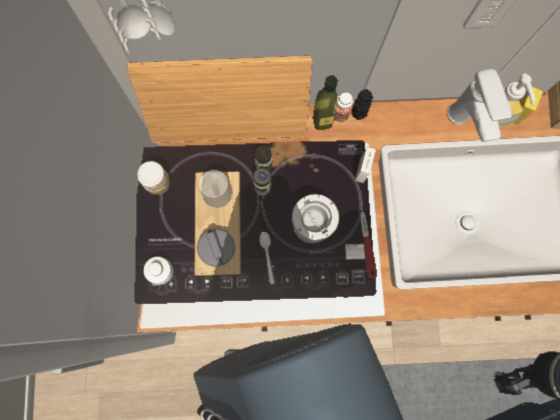

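View pics/wrist0.png

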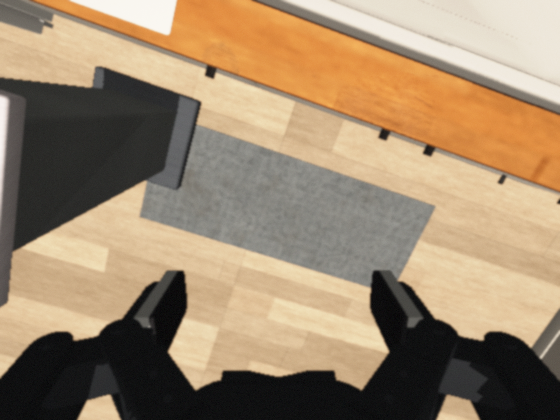

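The scene shows the lid on its stand beside the grinder. In the top view the lid is at about (215,246), the grinder at (316,216) and the tumbler at (215,185). Next I'll localise them.

```bash
cat > h.py <<'E'
from workcell import ctrl
import cv2,numpy as np
def cam(n):
    s=ctrl.read_state(); d=ctrl.get_image(n)
    if "cam_to_world" in d: T=np.array(d["cam_to_world"])
    else:
        W=np.eye(4);W[:3,:3]=s["tcp_rot"];W[:3,3]=s["tcp_pos"];T=W@np.array(d["hand_eye"])
    f=210/np.tan(np.radians(d["fovy"])/2)
    return d["pixels"],T,f,d["cx"],d["cy"]
def on(c,u,v,z):
    _,T,f,cx,cy=c
    r=T[:3,:3]@np.array([(u-cx)/f,-(v-cy)/f,-1.]);p=T[:3,3]
    return p+r*(z-p[2])/r[2]
def proj(c,P):
    _,T,f,cx,cy=c
    q=(np.atleast_2d(P)-T[:3,3])@T[:3,:3]
    return np.c_[cx+f*q[:,0]/-q[:,2],cy-f*q[:,1]/-q[:,2]]
E
python3 - <<'E'
from h import *
c=cam("top")
im=c[0]
for t in ["lid_grip","grinder_mouth","switch_ring","post_foot","tumbler_foot","spice_jar_a","teaspoon","honey_jar","timer","tea_carton","peeler"]:
    for r in ctrl.silhouettes("top",t)[:2]:
        m=r["region"];v,u=np.nonzero(m)
        print(t,round(r["conf"],2),np.round(r["extent"],1),"cen",u.mean().round(1),v.mean().round(1),on(c,u.mean(),v.mean(),0.05).round(3))
cr=im[130:310,130:385]
cv2.imwrite("pics/topz.png",cv2.resize(cr,None,fx=3.1,fy=3.1,interpolation=cv2.INTER_CUBIC))
E
```

```text
lid_grip 0.84 [194.4 228.3 235.3 266.9] cen 215.2 247.0 [0.447 0.12  0.05 ]
lid_grip 0.26 [261.3 232.6 275.9 284.4] cen 266.9 255.1 [ 0.423 -0.002  0.05 ]
grinder_mouth 0.65 [292.9 194.9 338.2 242.8] cen 314.1 217.7 [ 0.509 -0.121  0.05 ]
switch_ring 0.44 [304.6 201.5 306.3 203. ] cen 306.5 202.5 [ 0.547 -0.105  0.05 ]
post_foot 0.8 [195.3 171.7 240.3 276.7] cen 217.1 214.9 [0.526 0.114 0.05 ]
tumbler_foot 0.85 [193.4 169.9 242.9 272.4] cen 217.1 215.9 [0.523 0.114 0.05 ]
spice_jar_a 0.94 [256.  142.9 269.8 170.7] cen 262.7 157.3 [ 0.667 -0.003  0.05 ]
spice_jar_a 0.59 [254.1 169.4 270.5 194. ] cen 261.6 181.2 [0.606 0.003 0.05 ]
teaspoon 0.5 [258.4 234.6 276.6 285.9] cen 266.1 251.3 [ 0.432 -0.001  0.05 ]
honey_jar 0.9 [138.8 162.4 166.5 192.3] cen 152.7 177.4 [0.628 0.271 0.05 ]
timer 0.72 [142.  255.8 174.9 286.2] cen 158.0 270.1 [0.398 0.257 0.05 ]
tea_carton 0.9 [355.7 150.  377.5 183.1] cen 364.7 164.0 [ 0.639 -0.255  0.05 ]
peeler 0.85 [360.4 212.3 374.8 276.5] cen 367.7 249.0 [ 0.427 -0.244  0.05 ]
```

View pics/topz.png

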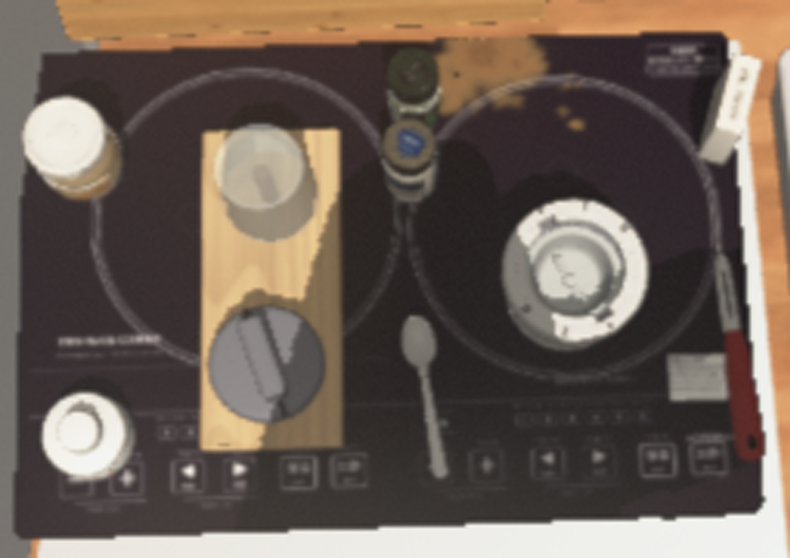

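Run:
```python
from h import *
c=cam("top"); k=3.1
z=lambda u,v,h:on(c,u/k+130,v/k+130,h)
print("cap c",z(267,362,.054).round(4))
a,b=z(248,318,.054),z(281,410,.054);d=b-a
print("ptr",a.round(3),b.round(3),"deg",np.degrees(np.arctan2(d[1],d[0])))
print("grinder",z(575,270,.1).round(4)); a,b=z(548,222,.1),z(605,315,.1);d=b-a;print(a.round(3),b.round(3),np.degrees(np.arctan2(d[1],d[0])))
print("tumbler top",z(262,165,.105).round(3))
for p in [(203,130),(340,130),(200,450),(341,447)]: print("board",z(*p,.014).round(3))
```

```text
cap c [0.4473 0.1177 0.054 ]
ptr [0.482 0.132 0.054] [0.41  0.108 0.054] deg -161.8146345916317
grinder [ 0.4996 -0.119   0.1   ]
[ 0.537 -0.101  0.1  ] [ 0.464 -0.139  0.1  ] -152.44361284582658
tumbler top [0.59  0.113 0.105]
board [0.648 0.17  0.014]
board [0.643 0.057 0.014]
board [0.386 0.176 0.014]
board [0.383 0.065 0.014]
```

Request:
apply_moves(rows=[1, 36, -19, 0, 0, 0, 0, 1, 72, -38, 0, 0, 0, 0, 1, 108, -56, 0, 0, 0, 0, 1, 144, -75, 0, 0, 0, 0, 1, 180, -94, 0, 0, 0, 0])

```text
time: 1.22
tcp_pos: [0.3016, -0.3252, 0.2314]
tcp_rot: [[0.947, 0.32, 0.0], [0.32, -0.947, -0.0], [0.0, 0.0, -1.0]]
contact_force: [0.2, -1.1, 0.1]
finger_gap: 1.0
```

Request:
apply_moves(rows=[1, 36, -19, 0, 0, 0, 0, 1, 72, -38, 0, 0, 0, 0, 1, 108, -56, 0, 0, 0, 0, 1, 144, -75, 0, 0, 0, 0, 1, 180, -94, 0, 0, 0, 0])

```text
time: 1.63
tcp_pos: [0.4431, -0.1767, 0.2317]
tcp_rot: [[0.947, 0.321, 0.001], [0.321, -0.947, -0.001], [0.001, 0.001, -1.0]]
contact_force: [0.7, -1.5, 0.1]
finger_gap: 0.998
```

Request:
apply_moves(rows=[1, 36, -18, 10, 0, 0, 0, 1, 73, -37, 20, 0, 0, 0, 1, 73, -37, 20, 0, 0, 0, 1, 73, -37, 20, 0, 0, 0])

```text
time: 1.97
tcp_pos: [0.5012, -0.1164, 0.2107]
tcp_rot: [[0.946, 0.324, -0.001], [0.324, -0.946, -0.0], [-0.001, -0.0, -1.0]]
contact_force: [0.5, -0.1, 0.4]
finger_gap: 1.004
```

Run:
```python
from h import *
c=cam("wrist");im=c[0];cv2.imwrite("pics/w1.png",cv2.resize(im,None,fx=1.42,fy=1.42,interpolation=cv2.INTER_CUBIC)); np.save("w1.npy",im)
import pickle;pickle.dump(c,open("w1.pkl","wb"))
print(c[1].round(4),c[2:])
```

```text
[[ 3.238e-01  9.003e-01  2.909e-01  5.755e-01]
 [-9.461e-01  3.082e-01  9.910e-02 -9.230e-02]
 [-5.000e-04 -3.073e-01  9.516e-01  3.529e-01]
 [ 0.000e+00  0.000e+00  0.000e+00  1.000e+00]] (np.float64(317.8812062750358), 278.090577972425, 210.6587415317008)
```

View pics/w1.png

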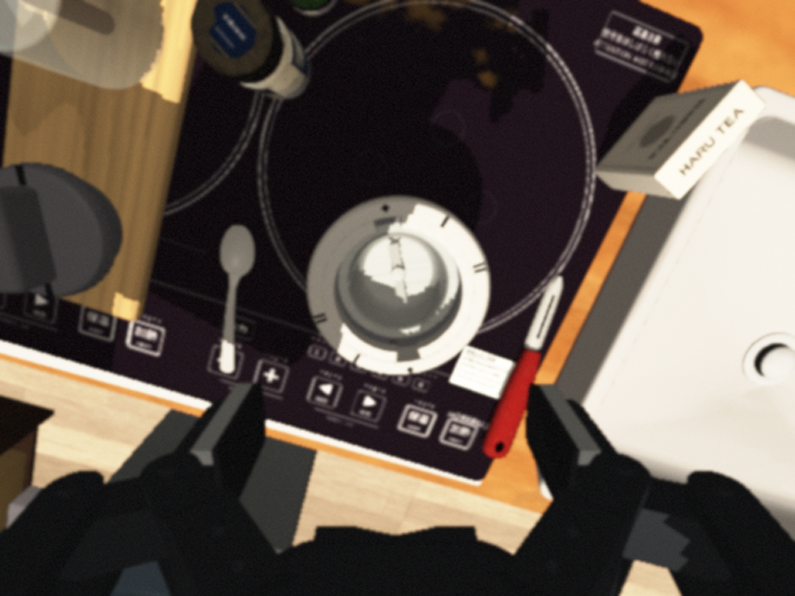

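The gate squares are at about (386,208) and (410,371) in the enlarged wrist view, with single bars at (446,221) and (357,358). I'll zoom in to refine them.

Run:
```python
import pickle,cv2
from h import *
c=pickle.load(open("w1.pkl","rb"))
cr=c[0][130:272,208:352]
cv2.imwrite("pics/w1z.png",cv2.resize(cr,None,fx=4.1,fy=4.1,interpolation=cv2.INTER_CUBIC))
```

```text
(no output)
```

View pics/w1z.png

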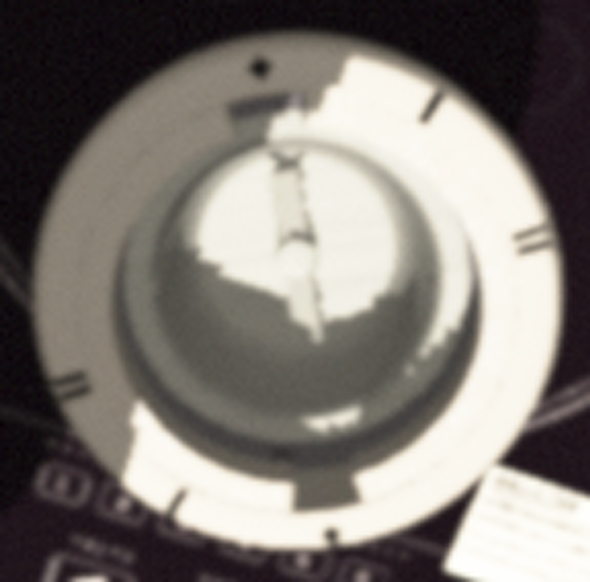

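```bash
cat >> h.py <<'E'
def fitg(c,uv,offs,r=.049,z=.1,x0=(.5,-.119,.48)):
    from scipy.optimize import least_squares
    offs=np.radians(offs)
    def P(x): return np.c_[x[0]+r*np.cos(x[2]+offs),x[1]+r*np.sin(x[2]+offs),np.full(len(offs),z)]
    s=least_squares(lambda x:(proj(c,P(x))-uv).ravel(),x0)
    return s.x,s.fun.reshape(-1,2)
E
python3 - <<'E'
import pickle
from h import *
c=pickle.load(open("w1.pkl","rb"))
uv=np.array([(261,68),(331,536),(433,107),(177,501),(532,239),(71,387)])/4.1+[208,130]
x,f=fitg(c,uv,[0,180,-40,140,-80,100])
print(x,np.degrees(x[2]));print(f.round(2))
q=np.array([on(c,*p,.1) for p in uv]);print(q.round(4))
E
```

```text
[ 0.50223012 -0.11948991  0.47583049] 27.26307910786334
[[ 0.11  1.04]
 [-0.06 -1.47]
 [-0.34  0.17]
 [-0.03  0.06]
 [-0.13  0.25]
 [ 0.47 -0.4 ]]
[[ 0.5465 -0.0967  0.1   ]
 [ 0.4573 -0.1425  0.1   ]
 [ 0.5502 -0.1305  0.1   ]
 [ 0.4545 -0.1087  0.1   ]
 [ 0.5321 -0.1585  0.1   ]
 [ 0.4721 -0.0802  0.1   ]]
```

Request:
apply_moves(rows=[1, 4, -38, 0, 0, 0, 0, 1, 8, -76, 0, 0, 0, 0, 1, 12, -114, 0, 0, 0, 0, 1, 16, -152, 0, 0, 0, 0, 1, 20, -190, 10, 0, 0, 0])

```text
time: 2.43
tcp_pos: [0.4581, 0.0689, 0.2031]
tcp_rot: [[0.947, 0.32, 0.003], [0.32, -0.947, -0.0], [0.003, 0.001, -1.0]]
contact_force: [1.4, 0.5, -0.2]
finger_gap: 1.002
```

Request:
apply_moves(rows=[1, 4, -35, 15, 0, 0, 0, 1, 5, -49, 36, 0, 0, 0, 1, 5, -49, 36, 0, 0, 0, 1, 5, -49, 36, 0, 0, 0])

```text
time: 2.77
tcp_pos: [0.4465, 0.1162, 0.167]
tcp_rot: [[0.947, 0.32, 0.002], [0.32, -0.947, -0.001], [0.002, 0.001, -1.0]]
contact_force: [0.2, 0.7, 0.2]
finger_gap: 0.997
```

Run:
```python
from h import *
c=cam("wrist");im=c[0];cv2.imwrite("pics/w2.png",cv2.resize(im,None,fx=1.42,fy=1.42,interpolation=cv2.INTER_CUBIC))
import pickle;pickle.dump(c,open("w2.pkl","wb"))
print(ctrl.read_state()["tcp_pos"])
```

```text
[0.44725529 0.11579386 0.1677134 ]
```

View pics/w2.png

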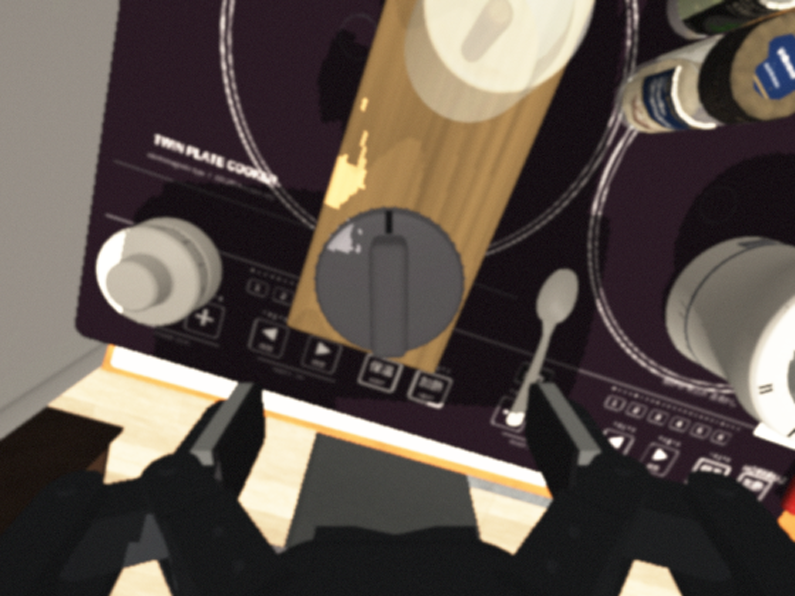

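The lid is centred near (389,283) and its bar is almost exactly vertical, so it already lines up with tool x. I'll zoom in to measure it.

Run:
```python
import pickle,cv2
from h import *
c=pickle.load(open("w2.pkl","rb"))
cr=c[0][140:260,214:334]
cv2.imwrite("pics/w2z.png",cv2.resize(cr,None,fx=5,fy=5,interpolation=cv2.INTER_CUBIC))
```

```text
(no output)
```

View pics/w2z.png

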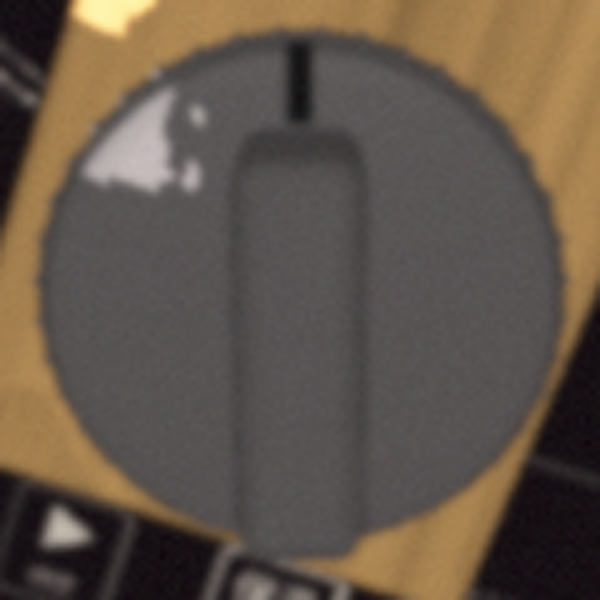

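Run:
```python
import pickle
from h import *
from scipy.optimize import least_squares
c=pickle.load(open("w2.pkl","rb"))
t=np.linspace(0,2*np.pi,361)
def ext(x):
    P=np.vstack([np.c_[x[0]+.0455*np.cos(t),x[1]+.0455*np.sin(t),np.full(361,zz)] for zz in (.054,.038)])
    q=proj(c,P);return q[:,0].min(),q[:,0].max(),q[:,1].min()
# observed left right top
obs=np.array([222.2,326.6,145.8])
s=least_squares(lambda x:np.array(ext(x))-obs,(.447,.117))
print(s.x,s.fun)
# pointer-line on ray
print("ptr",on(c,214+60,140+42/5,.054),on(c,274,140+122/5,.054))
for v in (200,320,500):
  for e in (236,362): print(v,on(c,214+e/5,140+v/5,.088).round(4))
st=ctrl.read_state();print(st["tcp_pos"],c[1][:3,3])
R=np.array(st["tcp_rot"]);d=np.r_[s.x,.054]-st["tcp_pos"];print("tool mm",(R.T@d*1000).round(1))
```

```text
[0.44828688 0.11871324] [-2.20666074  2.21102422  0.22899408]
ptr [0.49123566 0.1334215  0.054     ] [0.47914835 0.12938687 0.054     ]
200 [0.4712 0.1359 0.088 ]
200 [0.4769 0.119  0.088 ]
320 [0.4543 0.1305 0.088 ]
320 [0.4602 0.1132 0.088 ]
500 [0.4273 0.1219 0.088 ]
500 [0.4334 0.1039 0.088 ]
[0.44725529 0.11579386 0.1677134 ] [0.52045778 0.1401723  0.30941127]
tool mm [  1.5  -2.6 113.7]
```

Request:
apply_moves(rows=[1, 2, -2.5, 17, 0, 0, 0, 1, 2, -2.5, 34, 0, 0, 0, 1, 2, -2.5, 50, 0, 0, 0, 1, 2, -2.5, 50, 0, 0, 0, 1, 2, -2.5, 50, 0, 0, 0])

```text
time: 3.23
tcp_pos: [0.4489, 0.1176, 0.1185]
tcp_rot: [[0.948, 0.317, 0.004], [0.317, -0.948, -0.001], [0.003, 0.002, -1.0]]
contact_force: [0.4, -0.2, 0.5]
finger_gap: 1.001
```

Run:
```python
from h import *
c=cam("wrist");im=c[0];cv2.imwrite("pics/w3.png",cv2.resize(im,None,fx=1.42,fy=1.42,interpolation=cv2.INTER_CUBIC))
import pickle;pickle.dump(c,open("w3.pkl","wb"))
print(ctrl.read_state()["tcp_pos"],c[1][:3,3])
cv2.imwrite("pics/w3z.png",cv2.resize(im[180:380,190:370],None,fx=3,fy=3,interpolation=cv2.INTER_CUBIC))
```

```text
[0.44930915 0.1179237  0.11902063] [0.52271077 0.14132919 0.26095711]
```

View pics/w3.png

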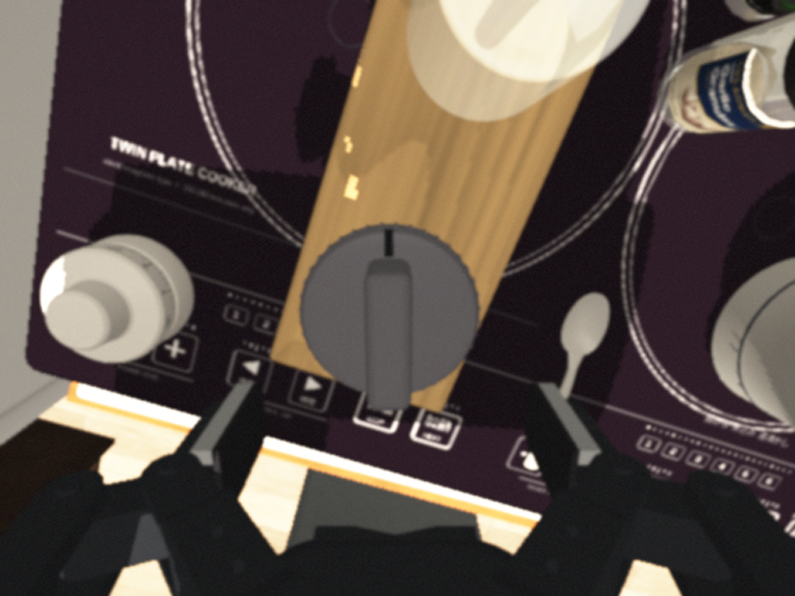

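View pics/w3z.png

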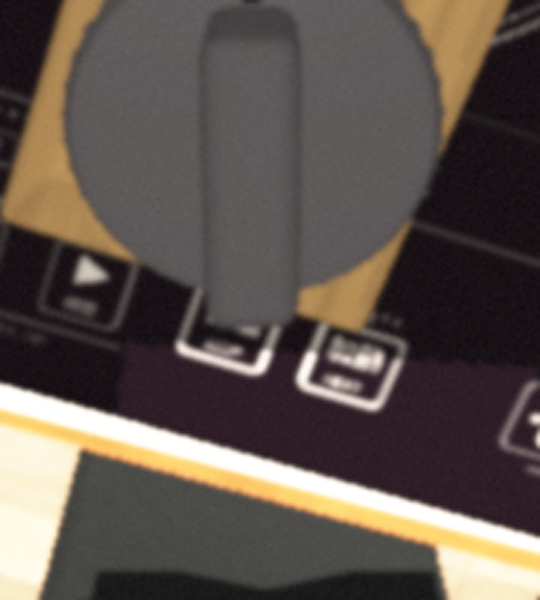

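Run:
```python
import pickle
from h import *
c=pickle.load(open("w3.pkl","rb"))
st=ctrl.read_state();R=np.array(st["tcp_rot"]);p=st["tcp_pos"]
def t(u,v,z): return (R.T@(on(c,u,v,z)-p)*1000).round(1)
for v in (60,150,250):
  print([t(190+e/3,180+v/3,.088) for e in (204,298)])
print("cap widest at row", [t(190+e/3,180+115/3,.054) for e in (65,441)])
print("ptr",t(389/1.42,230/1.42,.054),t(389/1.42,255/1.42,.054))
print("bar near end top",t(250/3+190,180+320/3,.088),"far top", t(250/3+190,180+38/3,.088))
print("cap top edge",t(389/1.42,227/1.42,.054))
```

```text
[array([ 28.1, -10. ,  31.1]), array([28.1,  7.7, 31.2])]
[array([ 10. , -10.4,  31. ]), array([10. ,  7.8, 31.1])]
[array([-11.5, -10.8,  31. ]), array([-11.6,   8.1,  31. ])]
cap widest at row [array([  5.3, -44.4,  65. ]), array([ 5.2, 41.9, 65.1])]
ptr [44.1 -1.4 65.2] [32.4 -1.5 65.2]
bar near end top [-27.5  -1.6  30.9] far top [32.4 -1.4 31.2]
cap top edge [45.5 -1.4 65.2]
```

Request:
apply_moves(rows=[1, 0.5, -1.3, 20, 0, 0, 0, 1, 0.5, -1.3, 40, 0, 0, 0, 1, 0.5, -1.3, 59, 0, 0, 0, 1, 0.5, -1.3, 59, 0, 0, 0, 1, 0.5, -1.3, 59, 0, 0, 0], force=30)

```text
time: 3.7
tcp_pos: [0.4499, 0.119, 0.0609]
tcp_rot: [[0.948, 0.317, 0.005], [0.317, -0.948, -0.0], [0.004, 0.002, -1.0]]
contact_force: [-0.3, 1.0, 0.1]
finger_gap: 1.0
```

Request:
apply_moves(rows=[0.5, 0, 0, 0, 0, 0, 0, 0.35, 0, 0, 0, 0, 0, 0, 0.35, 0, 0, 0, 0, 0, 0, 0.35, 0, 0, 0, 0, 0, 0, 0.35, 0, 0, 0, 0, 0, 0], force=30)

```text
time: 4.12
tcp_pos: [0.4502, 0.1191, 0.0614]
tcp_rot: [[0.948, 0.317, 0.005], [0.317, -0.948, -0.0], [0.005, 0.002, -1.0]]
contact_force: [-0.1, 0.3, 0.5]
finger_gap: 0.352
```

Run:
```python
from h import *
c=cam("wrist");im=c[0];cv2.imwrite("pics/w4.png",cv2.resize(im,None,fx=1.42,fy=1.42,interpolation=cv2.INTER_CUBIC))
s=ctrl.read_state();print({k:np.round(s[k],4).tolist() for k in ("time","tcp_pos","contact_force","moment","finger_gap")})
```

```text
{'time': 4.1667, 'tcp_pos': [0.45, 0.119, 0.0612], 'contact_force': [-0.0596, 0.0228, 0.0023], 'moment': [-0.0156, 0.0594, -0.0023], 'finger_gap': 0.3533}
```

View pics/w4.png

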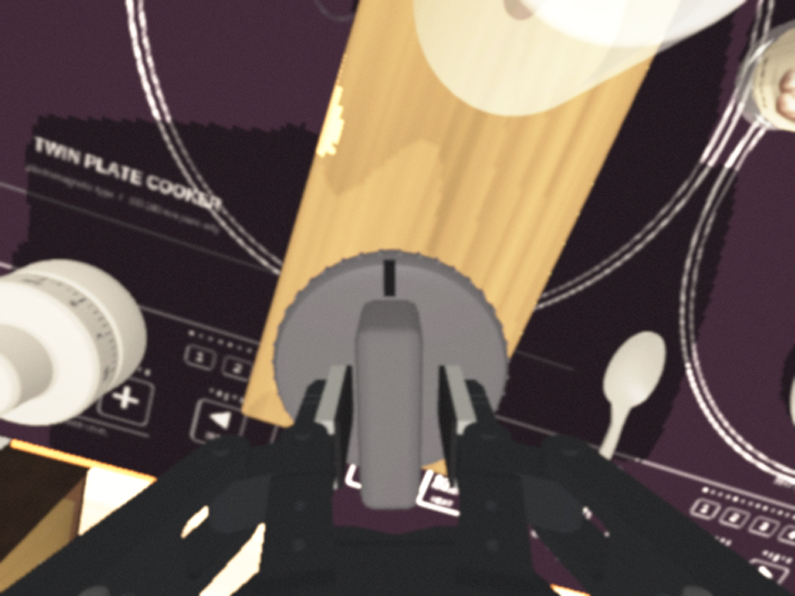

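Request:
apply_moves(rows=[0.3, 0, -0.5, 1, 0, 0, 0, 0.1, 0, -0.5, 1, 0, 0, 0, 0, 0, -0.5, 1, 0, 0, 0, 0, 0, -0.5, 1, 0, 0, 0, 0, 0, -0.5, 1, 0, 0, 0], force=40)

```text
time: 4.58
tcp_pos: [0.45, 0.1196, 0.0603]
tcp_rot: [[0.948, 0.317, 0.005], [0.317, -0.948, -0.0], [0.005, 0.002, -1.0]]
contact_force: [-1.4, 0.8, 3.4]
finger_gap: 0.227
```

Request:
apply_moves(rows=[0, 0, 0, 0, 0, 0, 0, 0, 0, 0, 0, 0, 0, 0, 0, 0, 0, 0, 0, 0, 0])

```text
time: 4.83
tcp_pos: [0.45, 0.1196, 0.0603]
tcp_rot: [[0.948, 0.317, 0.005], [0.317, -0.948, -0.0], [0.005, 0.002, -1.0]]
contact_force: [0.5, 0.1, 2.5]
finger_gap: 0.221
```

Run:
```python
from h import *
s=ctrl.read_state();print({k:np.round(s[k],4).tolist() for k in ("time","tcp_pos","tcp_rot","contact_force","moment","finger_gap")})
```

```text
{'time': 4.8333, 'tcp_pos': [0.45, 0.1196, 0.0603], 'tcp_rot': [[0.9483, 0.3174, 0.0053], [0.3174, -0.9483, -0.0], [0.005, 0.0017, -1.0]], 'contact_force': [0.4723, 0.0878, 2.528], 'moment': [0.171, 0.0573, 0.0192], 'finger_gap': 0.2213}
```

Request:
apply_moves(rows=[0, 0, 0, -12, 0, 0, 0, 0, 0, 0, -26, 0, 0, 0, 0, 0, 0, -42, 0, 0, 0, 0, 0, 0, -60, 0, 0, 0, 0, 0, 0, -80, 0, 0, 0])

```text
time: 5.25
tcp_pos: [0.4489, 0.1194, 0.1405]
tcp_rot: [[0.948, 0.317, 0.004], [0.317, -0.948, -0.001], [0.003, 0.002, -1.0]]
contact_force: [0.3, -0.1, -1.5]
finger_gap: 0.228
```

Request:
apply_moves(rows=[0, 0, 0, -25, 0, -0.3, 0, 0, 0, 0, -43, 0, -0.3, 0, 0, 0, 0, -43, 0, -0.3, 0, 0, 0, 0, -43, 0, -0.3, 0])

```text
time: 5.58
tcp_pos: [0.4491, 0.1195, 0.1837]
tcp_rot: [[0.948, 0.317, -0.0], [0.317, -0.948, -0.002], [-0.001, 0.002, -1.0]]
contact_force: [0.0, -0.8, -2.7]
finger_gap: 0.226
```

Run:
```python
from h import *
c=cam("wrist");im=c[0];cv2.imwrite("pics/w5.png",cv2.resize(im,None,fx=1.42,fy=1.42,interpolation=cv2.INTER_CUBIC))
s=ctrl.read_state();print({k:np.round(s[k],4).tolist() for k in ("time","tcp_pos","tcp_rot","contact_force","moment","finger_gap")})
```

```text
{'time': 5.6333, 'tcp_pos': [0.4485, 0.1193, 0.1828], 'tcp_rot': [[0.9483, 0.3173, -0.0017], [0.3173, -0.9483, -0.0024], [-0.0024, 0.0018, -1.0]], 'contact_force': [0.0584, 0.7181, -2.965], 'moment': [0.0031, 0.0158, 0.0106], 'finger_gap': 0.2255}
```

View pics/w5.png

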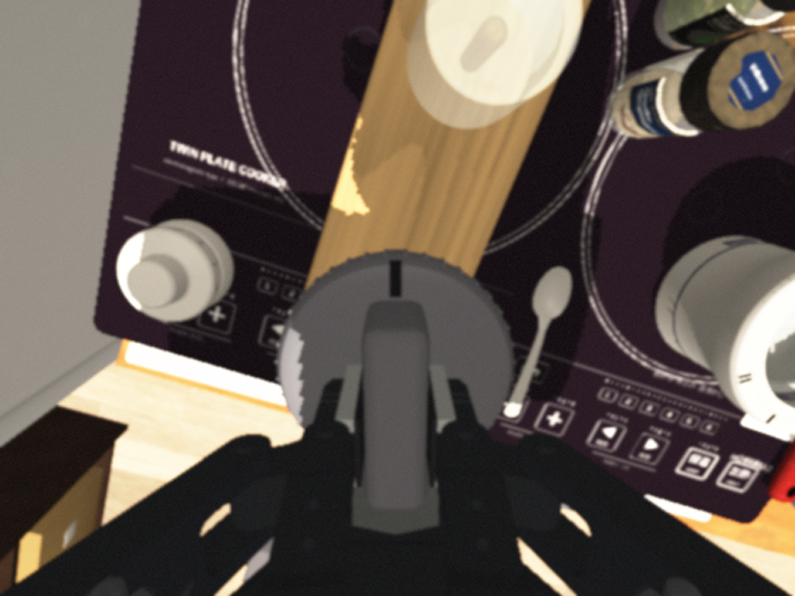

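Run:
```python
from h import *
c=cam("wrist");im=c[0]
s=ctrl.read_state();R=np.array(s["tcp_rot"]);p=np.array(s["tcp_pos"])
zc=p[2]-.0063
def t(u,v,z): return (R.T@(on(c,u,v,z)-p)*1000).round(2)
for a in [(395,260),(395,297),(395,252)]: print(t(a[0]/1.42,a[1]/1.42,zc))
print([t(u/1.42,345/1.42,zc) for u in (280,514)])
cv2.imwrite("pics/w5z.png",cv2.resize(im[165:305,190:370],None,fx=4,fy=4,interpolation=cv2.INTER_CUBIC))
```

```text
[44.26  1.17  6.16]
[31.17  1.17  6.2 ]
[47.    1.17  6.15]
[array([ 13.14, -40.01,   6.19]), array([13.09, 43.83,  6.33])]
```

View pics/w5z.png

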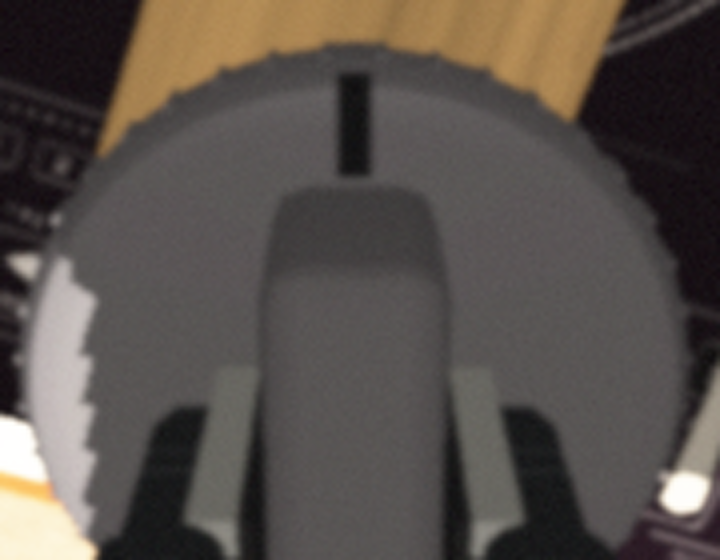

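Request:
apply_moves(rows=[0, -3, 30, 0, 0, 0, -2, 0, -6, 65, 0, 0, 0, -4, 0, -10, 103, 0, 0, 0, -6, 0, -14, 141, 0, 0, 0, -7, 0, -17, 175, 0, 0, 0, -8])

```text
time: 6.1
tcp_pos: [0.487, -0.0542, 0.1816]
tcp_rot: [[0.895, 0.447, -0.004], [0.447, -0.895, -0.003], [-0.005, 0.001, -1.0]]
contact_force: [0.9, 0.5, -2.0]
finger_gap: 0.225
```

```bash
cat >> h.py <<'E'
def tgt(x,y,z,head):
    s=ctrl.read_state();R=np.array(s["tcp_rot"]);p=np.array(s["tcp_pos"])
    h=np.radians(head);X=np.array([np.cos(h),np.sin(h),0]);Z=np.array([0,0,-1.]);D=np.c_[X,np.cross(Z,X),Z]
    rv=cv2.Rodrigues(R.T@D)[0].ravel()
    print("t",round(s["time"],2),"tcp",p.round(4),"head",np.degrees(np.arctan2(R[1,0],R[0,0])).round(2),"F",np.round(s["contact_force"],1),"M",np.round(s["moment"],2),"gap",round(s["finger_gap"],3))
    print("delta mm",(R.T@(np.array([x,y,z])-p)*1000).round(1),"rot deg",np.degrees(rv).round(2))
E
python3 -c "
from h import *
tgt(.503,-.118,.170,27.3)"
```

```text
t 6.1 tcp [ 0.487  -0.0542  0.1816] head 26.55 F [ 0.9  0.5 -2. ] M [ 0.05 -0.04 -0.02] gap 0.225
delta mm [-14.1  64.3  11.7] rot deg [ 0.03  0.29 -0.75]
```

Request:
apply_moves(rows=[0, -7, 32, 3, 0, 0.3, -0.4, 0, -14, 64, 6, 0, 0.3, -0.8, 0, -14, 64, 12, 0, 0.3, -0.8, 0, -14, 64, 12, 0, 0.3, -0.8, 0, -14, 64, 12, 0, 0.3, -0.8])

```text
time: 6.52
tcp_pos: [0.5021, -0.1174, 0.1684]
tcp_rot: [[0.888, 0.459, -0.002], [0.459, -0.888, 0.0], [-0.002, -0.001, -1.0]]
contact_force: [-0.6, 0.0, -1.5]
finger_gap: 0.224
```

Run:
```python
from h import *
tgt(.503,-.118,.155,27.3)
c=cam("wrist");im=c[0];cv2.imwrite("pics/w6.png",cv2.resize(im,None,fx=1.42,fy=1.42,interpolation=cv2.INTER_CUBIC))
import pickle;pickle.dump(c,open("w6.pkl","wb"))
c=cam("top");cv2.imwrite("pics/t6z.png",cv2.resize(c[0][170:270,260:370],None,fx=6,fy=6,interpolation=cv2.INTER_CUBIC))
```

```text
t 6.52 tcp [ 0.5021 -0.1174  0.1684] head 27.32 F [-0.6  0.  -1.5] M [ 0.05 -0.04  0.04] gap 0.224
delta mm [ 0.6  1.  13.4] rot deg [-0.08  0.1   0.02]
```

View pics/w6.png

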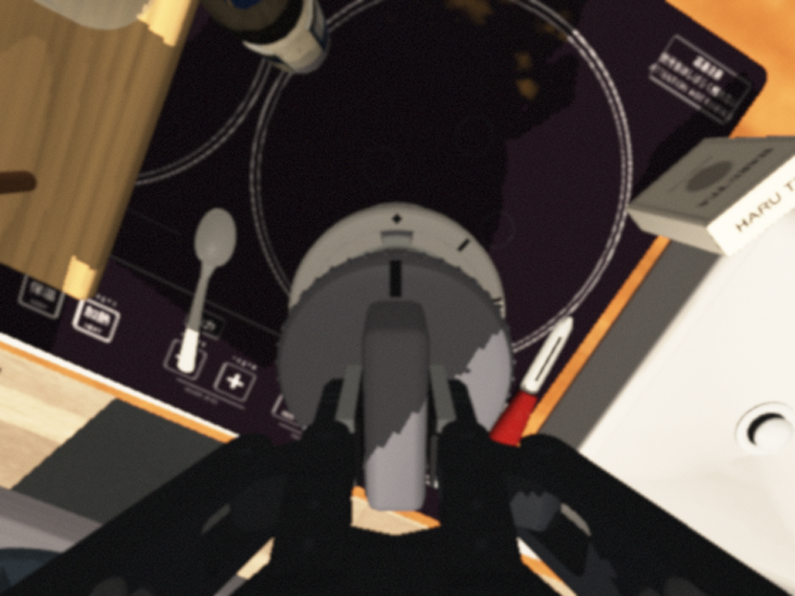

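View pics/t6z.png

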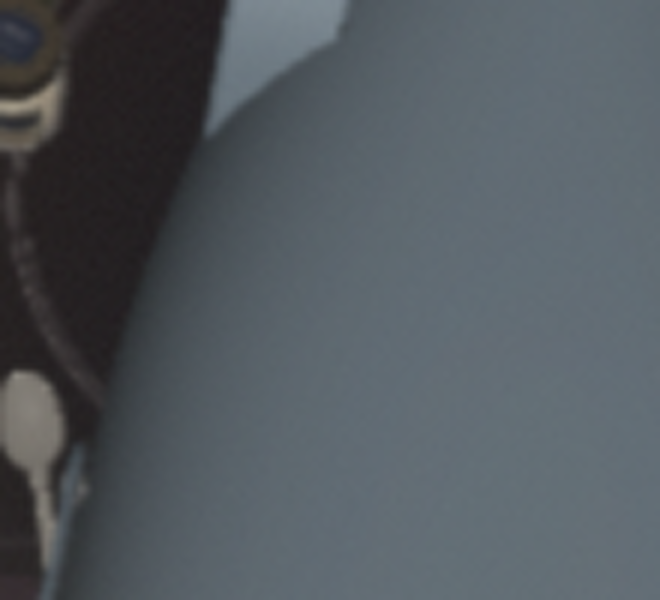

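The gate square (397,218), the gate and the pointer (395,279) are nearly in line. The top camera's view is blocked by the arm. I'll quantify the offset from the wrist picture.

Run:
```python
import pickle
from h import *
c=pickle.load(open("w6.pkl","rb"))
s=ctrl.read_state();R=np.array(s["tcp_rot"]);p=np.array(s["tcp_pos"])
cv2.imwrite("pics/w6z.png",cv2.resize(c[0][135:275,190:370],None,fx=4,fy=4,interpolation=cv2.INTER_CUBIC))
t=lambda u,v,z:(R.T@(on(c,u,v,z)-p)*1000).round(2)
print("sq",t(397/1.42,218/1.42,.1),"bar",t(464/1.42,244/1.42,.1),"ptr",t(395/1.42,260/1.42,p[2]-.0063),t(395/1.42,297/1.42,p[2]-.0063))
print("collar top edge",t(397/1.42,203/1.42,.1))
```

```text
sq [48.64  2.24 69.39] bar [36.42 33.83 69.39] ptr [43.29  1.38  6.28] [30.32  1.36  6.29]
collar top edge [55.47  2.24 69.39]
```

View pics/w6z.png

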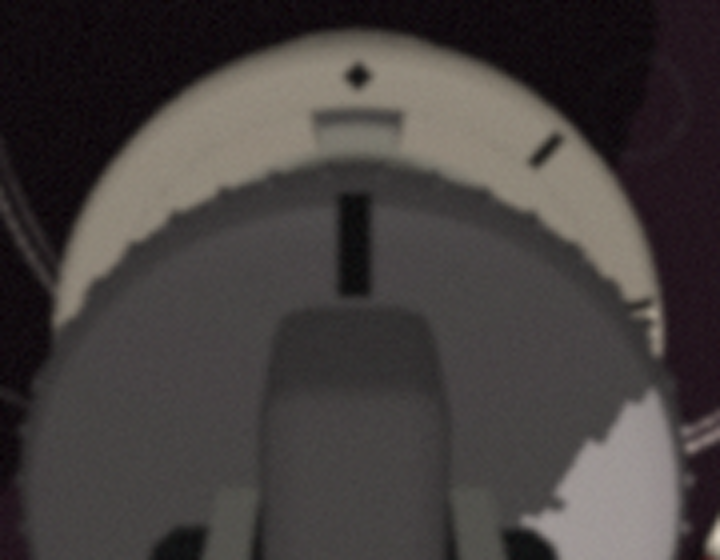

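Request:
apply_moves(rows=[0, 1.2, 0.3, 8, 0, 0, 0, 0, 1.2, 0.3, 17, 0, 0, 0, 0, 1.2, 0.3, 17, 0, 0, 0, 0, 1.2, 0.3, 17, 0, 0, 0])

```text
time: 6.95
tcp_pos: [0.5033, -0.116, 0.1517]
tcp_rot: [[0.887, 0.461, -0.002], [0.461, -0.887, 0.0], [-0.002, -0.001, -1.0]]
contact_force: [0.1, 0.6, -1.5]
finger_gap: 0.23
```

Run:
```python
from h import *
tgt(.503,-.118,.1223,27.3)
c=cam("wrist");im=c[0]
import pickle;pickle.dump(c,open("w7.pkl","wb"))
cv2.imwrite("pics/w7z.png",cv2.resize(c[0][135:275,190:370],None,fx=4,fy=4,interpolation=cv2.INTER_CUBIC))
c=cam("scene");cv2.imwrite("pics/s7z.png",cv2.resize(c[0][170:320,160:360],None,fx=4,fy=4,interpolation=cv2.INTER_CUBIC))
```

```text
t 6.95 tcp [ 0.5033 -0.116   0.1517] head 27.45 F [ 0.1  0.6 -1.5] M [-0.04 -0.04 -0.03] gap 0.23
delta mm [-1.1  1.7 29.4] rot deg [-0.06  0.09  0.15]
```

View pics/w7z.png

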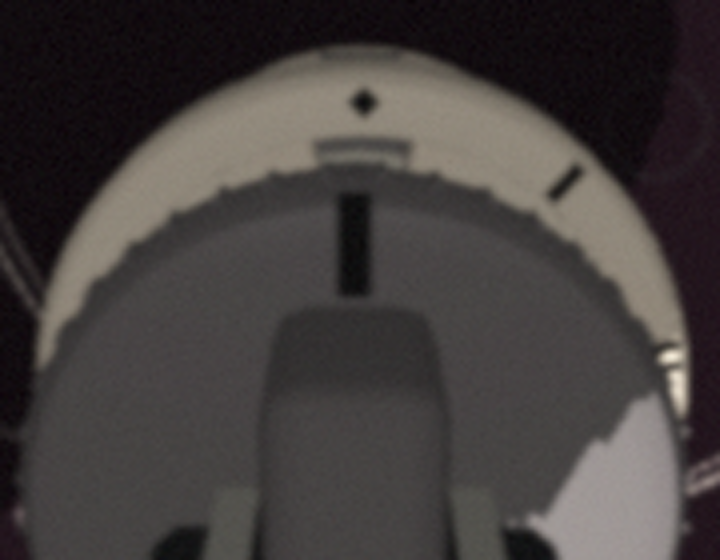

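View pics/s7z.png

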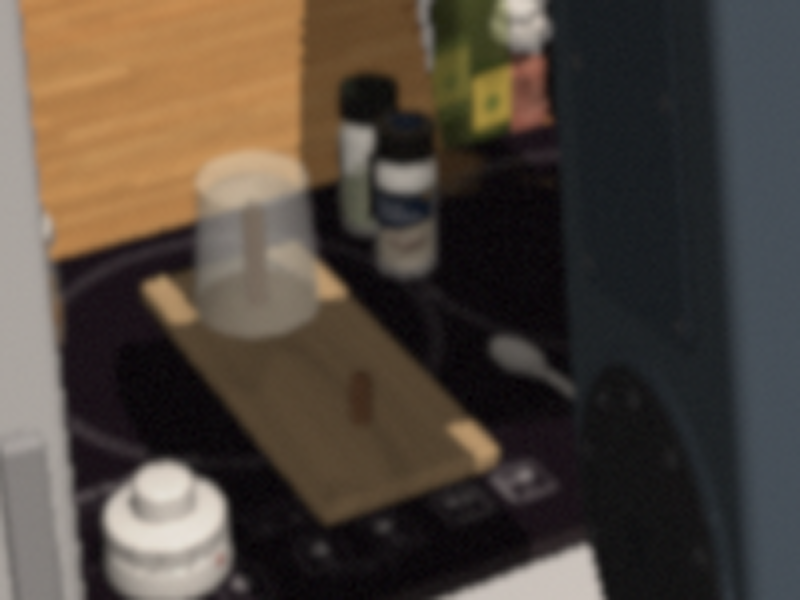

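```bash
cat >> h.py <<'E'
def rel(c,sq,bar,p0,p1,z=.1,cap=.0063):
    # pixel (full-res) of gate square, single bar, pointer outer/inner -> tool mm
    s=ctrl.read_state();R=np.array(s["tcp_rot"]);p=np.array(s["tcp_pos"])
    t=lambda q,zz:(R.T@(on(c,*q,zz)-p)*1000)[:2]
    a,b=t(sq,z),t(bar,z);d=b-a;al=np.arctan2(d[1],d[0])-np.radians(110)
    print("sq",a.round(2),"bar",b.round(2),"chord",np.hypot(*d).round(2),"alpha",np.degrees(al).round(2),"centre",(( a+b)/2-49*np.cos(np.radians(20))*np.array([np.cos(al+np.radians(20)),np.sin(al+np.radians(20))])).round(2))
    print("ptr",t(p0,p[2]-cap).round(2),t(p1,p[2]-cap).round(2))
E
python3 - <<'E'
import pickle
from h import *
c=pickle.load(open("w7.pkl","rb"))
k=lambda x,y:(190+x/4,135+y/4)
rel(c,k(363,102),k(566,183),k(354,194),k(354,296))
s=ctrl.read_state();print(s["tcp_pos"])
R=np.array(s["tcp_rot"]);p=np.array(s["tcp_pos"])
t=lambda q,zz:(R.T@(on(c,*q,zz)-p)*1000)[:2].round(2)
print("gate edge",t(k(363,140),.1), "corners",t(k(316,143),.1),t(k(411,143),.1))
c=pickle.load(open("w6.pkl","rb"))
E
```

```text
sq [47.2   2.01] bar [34.63 33.6 ] chord 34.0 alpha 1.7 centre [-1.86  0.78]
ptr [43.54  0.63] [30.83  0.64]
[ 0.50379151 -0.11632514  0.15245319]
gate edge [41.36  2.03] corners [40.89 -5.21] [40.9   9.42]
```

Request:
apply_moves(rows=[0, -0.4, 0.2, 0, 0, 0, 1.3, 0, -0.4, 0.2, 4, 0, 0, 1.3, 0, -0.4, 0.2, 8, 0, 0, 1.3, 0, -0.4, 0.2, 12, 0, 0, 1.3, 0, -0.4, 0.2, 12, 0, 0, 1.3])

```text
time: 7.47
tcp_pos: [0.503, -0.1166, 0.1394]
tcp_rot: [[0.898, 0.44, -0.002], [0.44, -0.898, 0.0], [-0.002, -0.001, -1.0]]
contact_force: [-0.0, 0.9, -0.9]
finger_gap: 0.224
```

Run:
```python
from h import *
tgt(.503,-.118,.1223,26.2)
c=cam("wrist");im=c[0]
import pickle;pickle.dump(c,open("w8.pkl","wb"))
cv2.imwrite("pics/w8z.png",cv2.resize(c[0][135:275,190:370],None,fx=4,fy=4,interpolation=cv2.INTER_CUBIC))
```

```text
t 7.47 tcp [ 0.503  -0.1166  0.1394] head 26.13 F [-0.   0.9 -0.9] M [ 0.03  0.01 -0.  ] gap 0.224
delta mm [-0.6  1.3 17.1] rot deg [-0.06  0.09 -0.07]
```

View pics/w8z.png

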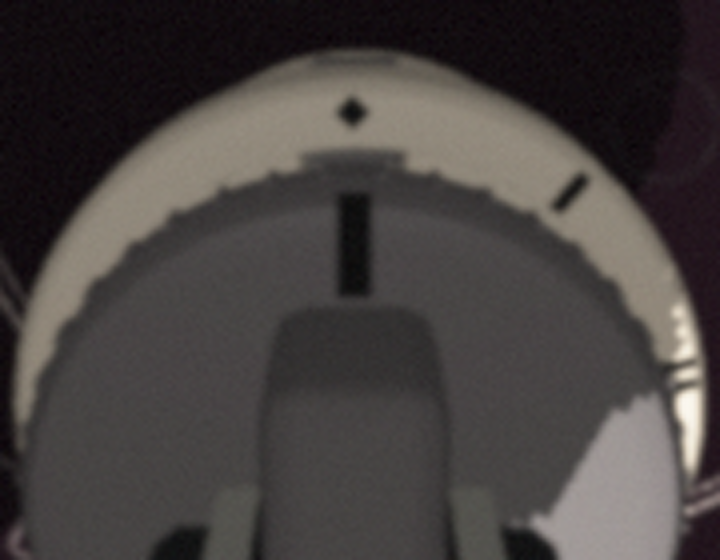

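Request:
apply_moves(rows=[0, 0, 0, 4, 0, 0, 0, 0, 0, 0, 8, 0, 0, 0, 0, 0, 0, 12, 0, 0, 0, 0, 0, 0, 12, 0, 0, 0])

```text
time: 7.85
tcp_pos: [0.5027, -0.1165, 0.1269]
tcp_rot: [[0.898, 0.44, -0.003], [0.44, -0.898, 0.0], [-0.002, -0.002, -1.0]]
contact_force: [-0.0, 0.2, -1.2]
finger_gap: 0.225
```

Run:
```python
from h import *
tgt(.503,-.118,.1223,26.2)
```

```text
t 7.85 tcp [ 0.5027 -0.1165  0.1269] head 26.13 F [-0.   0.2 -1.2] M [ 0.03  0.04 -0.04] gap 0.225
delta mm [-0.3  1.5  4.6] rot deg [-0.09  0.13 -0.07]
```

No contact yet, so the lugs are in the gates. I'll lower it the rest of the way until the collar takes the load.

Request:
apply_moves(rows=[0, 0, 0, 2, 0, 0, 0, 0, 0, 0, 4, 0, 0, 0, 0, 0, 0, 5, 0, 0, 0, 0, 0, 0, 5, 0, 0, 0])

```text
time: 8.18
tcp_pos: [0.5026, -0.1166, 0.1241]
tcp_rot: [[0.898, 0.44, -0.001], [0.44, -0.898, 0.0], [-0.001, -0.001, -1.0]]
contact_force: [-18.2, 3.6, 38.7]
finger_gap: 0.225
```

Run:
```python
from h import *
tgt(.503,-.118,.1223,26.2)
```

```text
t 8.18 tcp [ 0.5026 -0.1166  0.1241] head 26.12 F [-18.2   3.6  38.7] M [ 0.75  3.44 -0.04] gap 0.225
delta mm [-0.3  1.5  1.8] rot deg [-0.03  0.05 -0.08]
```

Request:
apply_moves(rows=[0, 0, 0, -1.2, 0, 0, 0, 0, 0, 0, -1.2, 0, 0, 0, 0, 0, 0, -1.2, 0, 0, 0])

```text
time: 8.43
tcp_pos: [0.5027, -0.1166, 0.1253]
tcp_rot: [[0.898, 0.44, -0.001], [0.44, -0.898, -0.0], [-0.001, -0.0, -1.0]]
contact_force: [0.5, 0.4, -2.1]
finger_gap: 0.223
```

Run:
```python
from h import *
tgt(.503,-.118,.1223,26.2)
c=cam("wrist");im=c[0]
import pickle;pickle.dump(c,open("w9.pkl","wb"))
cv2.imwrite("pics/w9z.png",cv2.resize(c[0][135:275,190:370],None,fx=4,fy=4,interpolation=cv2.INTER_CUBIC))
```

```text
t 8.43 tcp [ 0.5027 -0.1166  0.1253] head 26.13 F [ 0.5  0.4 -2.1] M [-0.01 -0.02 -0.04] gap 0.223
delta mm [-0.4  1.4  3. ] rot deg [-0.02  0.04 -0.07]
```

View pics/w9z.png

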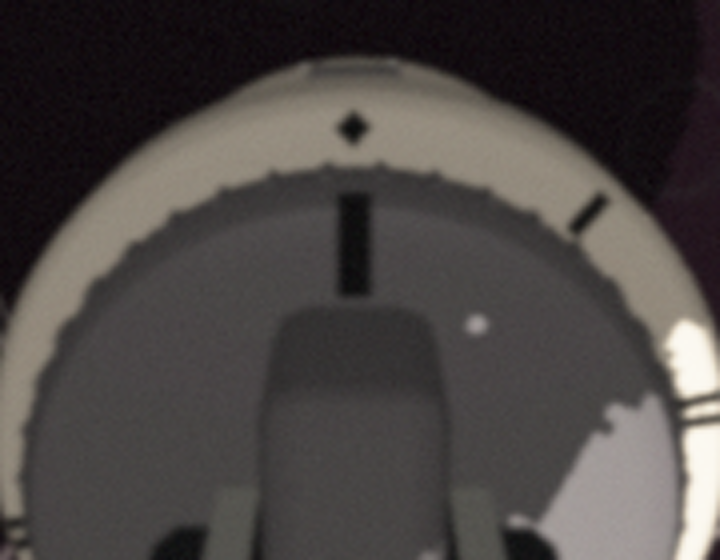

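Request:
apply_moves(rows=[0, 0, 0, 1.2, 0, 0, 0, 0, 0, 0, 1.6, 0, 0, 0, 0, 0, 0, 1.6, 0, 0, 0, 0, 0, 0, 1.6, 0, 0, 0])

```text
time: 8.82
tcp_pos: [0.5026, -0.1166, 0.1242]
tcp_rot: [[0.898, 0.44, -0.001], [0.44, -0.898, -0.0], [-0.001, -0.0, -1.0]]
contact_force: [-7.6, 1.5, 19.0]
finger_gap: 0.225
```

Run:
```python
import pickle
from h import *
c=pickle.load(open("w9.pkl","rb"))
k=lambda x,y:(190+x/4,135+y/4)
rel(c,k(353,127),k(590,214),k(354,194),k(354,296),cap=.0083)
tgt(.503,-.118,.1243,26.2)
c=cam("wrist");im=c[0]
pickle.dump(c,open("w10.pkl","wb"))
cv2.imwrite("pics/w10z.png",cv2.resize(c[0][135:275,190:370],None,fx=4,fy=4,interpolation=cv2.INTER_CUBIC))
```

```text
sq [48.51  1.13] bar [36.67 33.21] chord 34.2 alpha 0.26 centre [-0.61  1.23]
ptr [43.08  1.25] [30.03  1.26]
t 8.82 tcp [ 0.5026 -0.1166  0.1242] head 26.12 F [-7.6  1.5 19. ] M [ 0.31  1.39 -0.05] gap 0.225
delta mm [-0.3  1.4 -0.1] rot deg [-0.01  0.04 -0.08]
```

View pics/w10z.png

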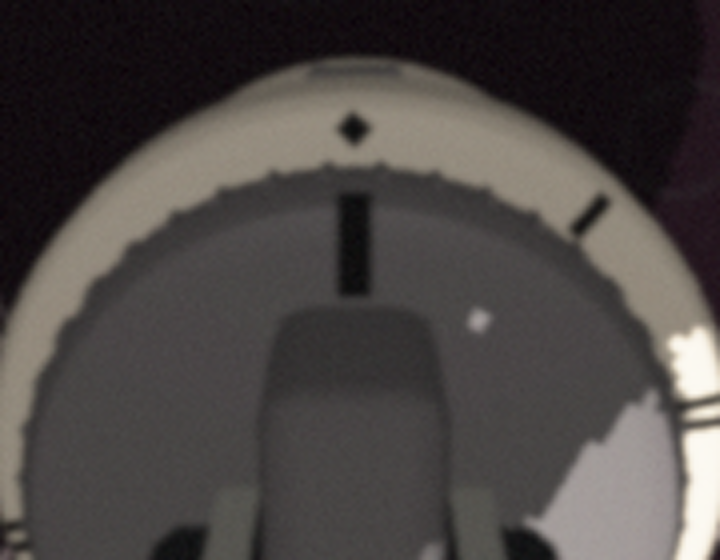

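```bash
python3 -c "
from h import *
print(np.round(ctrl.read_state()['joint_pos'],3))"
```

```text
[-0.228  0.291 -0.208  1.073 -0.     2.458]
```

Request:
apply_moves(rows=[0, 0, 0, -0.5, 0, 0, 0, 0, 0, 0.1, -0.5, 0, 0, 3, 0, 0, 0.2, -0.5, 0, 0, 6, 0, -0.1, 0.3, -0.5, 0, 0, 10, 0, -0.1, 0.3, -0.5, 0, 0, 10])

```text
time: 9.28
tcp_pos: [0.5028, -0.1171, 0.1244]
tcp_rot: [[0.962, 0.274, -0.001], [0.274, -0.962, -0.0], [-0.001, 0.0, -1.0]]
contact_force: [0.5, -1.3, -1.0]
finger_gap: 0.228
```

```bash
python3 -c "
from h import *
tgt(.503,-.118,.1243,-13.8)"
```

```text
t 9.28 tcp [ 0.5028 -0.1171  0.1244] head 15.92 F [ 0.5 -1.3 -1. ] M [-0.34 -0.24  0.07] gap 0.228
delta mm [-0.   0.9  0.1] rot deg [2.000e-02 4.000e-02 2.972e+01]
```

Request:
apply_moves(rows=[0, 0, 0.1, 0.3, 0, 0, 3, 0, 0, 0.2, 0.4, 0, 0, 7, 0, 0, 0.3, 0.4, 0, 0, 10, 0, 0, 0.3, 0.4, 0, 0, 13, 0, 0, 0.3, 0.4, 0, 0, 13])

```text
time: 9.7
tcp_pos: [0.5031, -0.1175, 0.1242]
tcp_rot: [[0.999, 0.05, -0.0], [0.05, -0.999, -0.001], [-0.0, 0.001, -1.0]]
contact_force: [-0.6, -2.8, 5.8]
finger_gap: 0.224
```

```bash
python3 -c "
from h import *
tgt(.503,-.118,.1243,-10)
print(np.round(ctrl.read_state()['joint_pos'],3))
c=cam('wrist')
cv2.imwrite('pics/w11z.png',cv2.resize(c[0][135:275,190:370],None,fx=4,fy=4,interpolation=cv2.INTER_CUBIC))
"
```

```text
t 9.7 tcp [ 0.5031 -0.1175  0.1242] head 2.87 F [-0.6 -2.8  5.8] M [-0.34  0.05 -0.01] gap 0.224
delta mm [-0.1  0.5 -0.1] rot deg [4.000e-02 1.000e-02 1.287e+01]
[-2.290e-01  2.920e-01 -2.070e-01  1.073e+00 -1.000e-03  2.863e+00]
```

View pics/w11z.png

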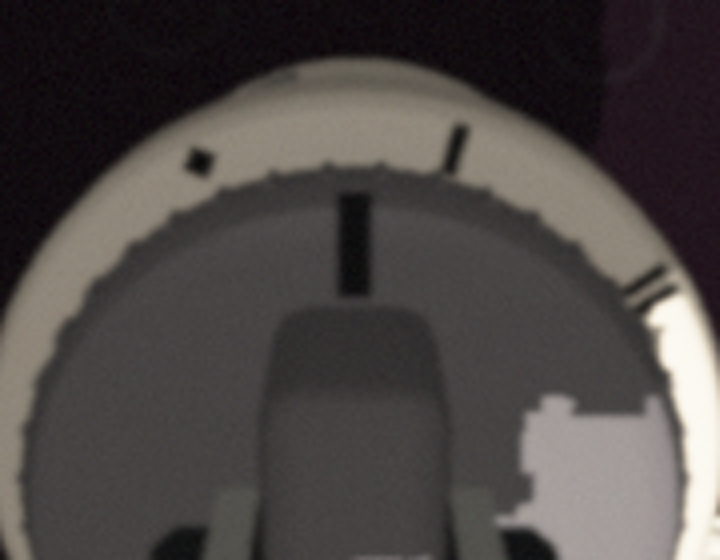

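The lid turns with the gripper: the pointer is now more than half-way from the gate square to the single bar. Joint 6 nears its limit of 3.14, so I'll stop at about 3.09. That is well inside the pulse window.

Request:
apply_moves(rows=[0, 0, 0.1, 0.1, 0, 0, 3, 0, 0, 0.2, 0.1, 0, 0, 6, 0, 0, 0.3, 0.1, 0, 0, 10, 0, 0, 0.3, 0.1, 0, 0, 13, 0, 0, 0.3, 0.1, 0, 0, 13])

```text
time: 10.17
tcp_pos: [0.5032, -0.1178, 0.1242]
tcp_rot: [[0.985, -0.175, 0.0], [-0.175, -0.985, -0.001], [0.0, 0.001, -1.0]]
contact_force: [-0.9, 0.2, 4.9]
finger_gap: 0.224
```

Request:
apply_moves(rows=[0, 0, 0, 0.2, 0, 0, 0, 0, 0, 0, 0.2, 0, 0, 0, 0, 0, 0, 0.2, 0, 0, 0])

```text
time: 10.42
tcp_pos: [0.5033, -0.1178, 0.1242]
tcp_rot: [[0.985, -0.172, 0.0], [-0.172, -0.985, -0.001], [0.0, 0.001, -1.0]]
contact_force: [-2.8, 0.1, 6.5]
finger_gap: 0.224
```

```bash
python3 -c "
from h import *
import pickle
tgt(.503,-.118,.1243,-10)
print(np.round(ctrl.read_state()['joint_pos'],3))
c=cam('wrist');pickle.dump(c,open('w12.pkl','wb'))
cv2.imwrite('pics/w12z.png',cv2.resize(c[0][135:275,190:370],None,fx=4,fy=4,interpolation=cv2.INTER_CUBIC))
cv2.imwrite('pics/w12.png',cv2.resize(c[0],None,fx=1.42,fy=1.42))
"
```

```text
t 10.42 tcp [ 0.5033 -0.1178  0.1242] head -9.9 F [-2.8  0.1  6.5] M [-0.03  0.5  -0.05] gap 0.224
delta mm [-0.2  0.2 -0.1] rot deg [ 0.04 -0.02  0.1 ]
[-2.300e-01  2.920e-01 -2.060e-01  1.072e+00 -1.000e-03  3.085e+00]
```

View pics/w12z.png

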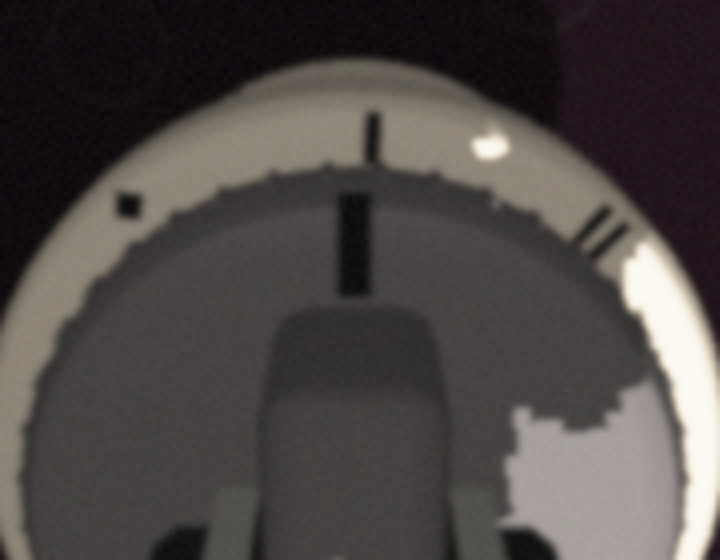

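View pics/w12.png

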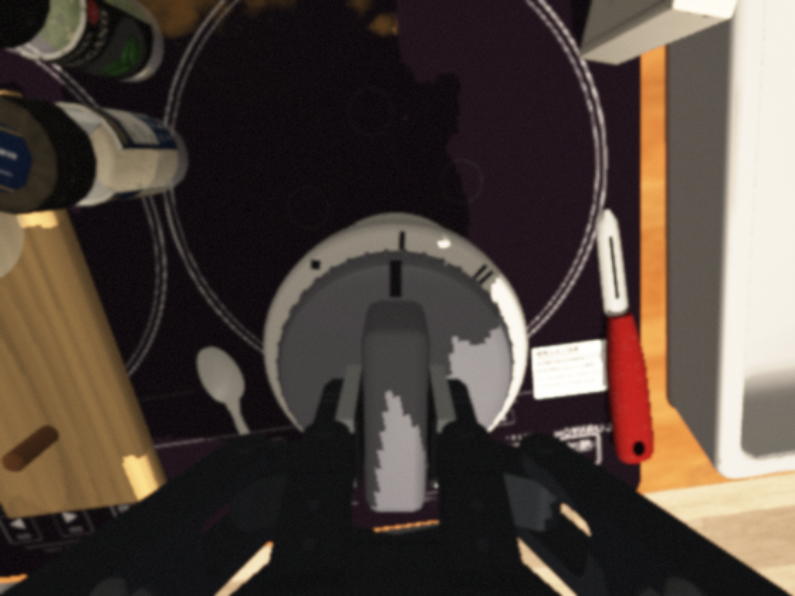

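The pointer is about 3° short of the single bar. The lid is flat, concentric and still gripped, so I'm handing in.

```bash
python3 -c "
from h import *
tgt(.503,-.118,.1243,-10)
print(ctrl.hand_in())
tgt(.503,-.118,.1243,-10)"
```

```text
t 10.47 tcp [ 0.5033 -0.1179  0.1242] head -9.91 F [-3.  -1.1  7.7] M [-0.02  0.44 -0.06] gap 0.227
delta mm [-0.2  0.2 -0.1] rot deg [ 0.04 -0.02  0.09]
the job is handed in; nothing more can be done
None
the job is handed in; nothing more can be done
```

I lifted the lid off its post, lowered it through the gates until the collar took the load, and turned it clockwise about 36°. I handed it in at 10.5 s, still gripping it and holding it at the half-way position; no verdict was given.

**Last checks:**
- **Turn:** the pointer was about 3° short of the single bar, which puts the switch ring at an estimated 0.56 rad (allowed 0.43–0.83). I stopped short on purpose because joint 6 was at 3.085, close to its 3.14 limit.
- **Seat:** the lid was pressed on with about 7 N and the tool was level to within 0.1°. By eye it was concentric with the collar; I estimated it within about 1 mm of centre before the turn.
- **Grip:** set to 40 N, with the finger opening steady at about 0.225.
- **Bystanders:** nothing looked disturbed in the last wrist picture, but it does not show the honey jar or the timer.

**What disagreed or went wrong:**
- **Seating height:** the lid touched down about 2 mm higher than I first worked out. That fits the lid having rested 22 mm above the board, not the 24 mm I assumed.
- **First press:** it reached 39 N upward with about 18 N sideways, so I backed off and re-seated it more gently.
- **Camera:** the wrist view was off by about 1.2 mm sideways, which I cancelled by comparing the lid and collar marks in the same picture. The top camera could not check the seat because the arm blocked it.

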